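# Push a pump body into the corner of a locating fence

## Robot

A 6-joint arm with a two-finger parallel gripper is mounted at the origin on the work surface. World frame = base frame: x ahead of the robot, y to its left, z up, the work surface at z = 0. Lengths are in mm, angles in rad, forces in N, time in s.
With the tool pointing down it reaches from about 350 to 925 mm from the base axis. Payload 6.4 kg.
Tool frame: the origin (TCP) lies at the very end of the fingers, on their centre line; the grasp point (between the pads) lies 19 mm behind it; z points along the fingers, y is the line along which they close (so a half turn about z gives the same grasp; the last joint's range is limited). The gripper opens to 85 mm and grips with 20 to 120 N. Pads are 22 mm wide; open, the fingers measure 114 mm over their backs; the gripper's body (76 mm by 85 mm) begins 54 mm behind the grasp point. The pads swing forward as they close: fully open they stand 13 mm farther back than shut.
Start: joints at [-1.342, 0.245, 1.558, -0, 1.339, -0.174], TCP at [254.803, -597.988, 231.29] pointing down, gripper open.
Joint ranges: [-3.13, 3.13], [-1.02, 2.26], [0.13, 2.54], [-0.95, 4.09], [0.21, 2.88], [-2.74, 2.74]. Speed limits (rad/s): [2.57, 2.57, 3.14, 3.14, 3.14, 3.14].

## Interface

Orientations are given as a unit quaternion [x, y, z, w].
In Python, from cell import robot gives the robot as it stands.
- The arm moves only by the tool drive_tool, never from a script. Its argument "increments" is a list of rows, each an object with "slide": the shift along the tool's x, y, z in cm, a list of three; "spin": the turn about the tool's z in rad; "gripper": the opening, from -1 (shut) to 1 (fully open), so that 0 is half open. A call has 1 to 5 rows; each row is the pose to reach, as a shift and turn from the pose commanded when the call began, along the tool's axes at that moment; what a row does not reach only later rows make up. A row lasts 1/12 s, in which the tool goes at most 41.7 mm and 7.16 degrees, less where a joint would pass 70% of its speed; a pose out of reach is approached as far as the arm can. A call with a gripper value outside its range is refused whole. The fingers move at their own pace and stop on an object; "newtons" is the grip in N (left out, the last holds). Time passes only in rows, so rows that repeat a pose let the fingers close. It gives the time, the measured TCP pose, the force, the opening and the grip force at its end, in the units of the state.
- robot.observe(): the state, without advancing time (a new reading comes with each control period).
- robot.capture(name): name is "side" or "top" or "wrist"; returns the picture (420x560x3 uint8, blue, green, red); there is no depth.
- robot.camera_model(name): a dict with "intrinsics" (3x3 intrinsics, pixels), "R" (3x3) and "t" (3): a world point X has camera coordinates R X + t; the wrist camera has in their place "hand_eye" (4x4, takes a point from camera to tool coordinates, whose origin is the TCP and whose axes are the flange's). Camera axes: x right, y down, z forward; pixel columns grow to the right and rows downward; lengths in mm; the calibration is good to about 2 mm. A picture is of the moment at which its call begins: read the wrist's pose just before it. camera_model takes no time and is no camera call.
- robot.close_job(): hands the job in; it is judged then, once.
Trained networks look in the newest picture that a camera, given by its name, has taken for a name from the list of things; names that differ only in an ending like _2 or _b are one class to them, and where a whole thing is asked for, a point or a joint stands for the part that bears it (a point fixed in the world has none). Each returns a list of dicts, best first, with "confidence" (0 to 1); they miss things now and then, are a little off and sometimes report something else, mostly with a low value. They report only what shows in the picture. A call takes as long as a camera call. They do not tell look-alikes from the thing itself.
- robot.search_frame(label, camera): "rect" ([left, top, right, bottom] in pixels, round what is visible of it).
- robot.silhouettes(label, camera): "mask" (420x560 bool, what is visible of it) and "rect" ([left, top, right, bottom] in pixels, round what is visible of it).
The state is a dict: "time": time; "joint_positions": joint angles; "dq": joint speeds; "effort": joint torques, N m; "position": TCP position; "tcp_rot": TCP orientation; "wrist_force": force on the tool from outside, world axes, zero at the start; "moment": the same for the moment, N m; "grip_width": finger opening in mm; "finger_force": force on a finger pad.
Only numpy, scipy, OpenCV 4.12 (cv2) and the standard library are available. Lean on these libraries where they do the work, as an engineer would, in place of code of your own. Each camera call takes 0.05 s, during which the arm holds its last target. There are 200 camera calls.

## Task

Push the rectangular pump body along the bench with your fingertips until it sits snugly in a corner of the bolted-down T-shaped steel fence: its long side flush against the long bar and its end up against the short centre stop. Only push it from outside: do not take it or its shaft between the fingers, lift it or tip it. Leave the round cover, the socket, the wrench and the jar where they are, and finish with the hand clear.

Things in the scene. Friction and masses are not known exactly. Their poses are not given: they have to be found in the camera images.
- pump: Aluminium pump body, a loose block 64 (x) x 110 (y) x 45 mm high, 0.5 to 0.9 kg, dry friction. Origin: centre of its underside, z up. Steel shaft stub on top at y = +20 mm: 18 mm diameter, 25 mm tall. Starts on the robot's side of the long bar, left or right of the centre stop, turned up to 0.35 rad from the bar. Either long side may go against the bar; either corner will do.
- fence: Fixed steel T-shaped fence, 25 mm high. Origin: bench level, middle of the long bar's working face, which faces the robot (-x). Long bar: y -250 to +250, x 0 to +30 mm. Centre stop: 20 mm wide (y -10 to +10), from that face towards the robot to x = -70 mm. Seated, the pump body's origin is at x = -32, y = +65 or -65 mm here, their y axes parallel (either way).
- cover: Bystander: loose round aluminium pump cover, disc 76 mm diameter and 12 mm thick with a hub 36 mm across tapering to 32 mm, 34 mm high overall; origin at the centre of its underside. It lies on the other side of the centre stop from the pump body.
- socket: Bystander: loose steel wrench socket standing upright, 28 mm diameter, 34 mm high; origin at the centre of its underside. It stands on the robot's side of the end of the centre stop.
- wrench: Bystander: loose steel wrench lying flat beyond the long bar, roughly along it.
- jar: Bystander: closed jar, 60 mm diameter, 85 mm high, standing beyond the long bar; origin at the centre of its underside.
Mind the look-alikes: they are no part of the job. What is shaped like the pump but red, turquoise or yellow is not meant.

How it is judged (in metres and radians):
At the end, for the whole second after the job is handed in: The pump body rests flat on the bench in a corner of the fence: within 3 mm of touching both the long bar and the centre stop, long side parallel to the bar within 0.035 rad, at rest (x of pump in the frame of fence between -0.035 and -0.028 m and (y of pump in the frame of fence between 0.061 and 0.068 m or y of pump in the frame of fence between -0.068 and -0.061 m) and angle between the y axis of pump and the y axis of fence, either way round below 0.035 rad and angle between pump's own z axis and vertical below 0.03 rad and height (world z) of pump below 0.004 m and linear speed of pump below 0.005 m/s).
It fails at once if the pump body is lifted or tipped (more than 6 mm or 0.12 rad) (height (world z) of pump above 0.006 m or angle between pump's own z axis and vertical above 0.12 rad).
It fails at once if the pump body or its shaft stub is taken between the fingers (the grasp point inside either) ((x of the grasp point in the frame of pump between -0.03 and 0.03 m and y of the grasp point in the frame of pump between -0.053 and 0.053 m and z of the grasp point in the frame of pump below 0.053 m) or (x of the grasp point in the frame of pump between -0.008 and 0.008 m and y of the grasp point in the frame of pump between 0.012 and 0.028 m and z of the grasp point in the frame of pump below 0.078 m)).
It fails at once if the cover, socket, wrench or jar is moved by more than 10 mm (distance of any of cover, socket, wrench, jar from where it was at the start of the episode above 0.01 m).
It also fails if it takes over 58 s, if anything falls off the work surface, if the arm or the gripper's body presses on something with over 40 N, if the wrist force passes 120 N, or if a joint passes its speed limit or range.

## Working session

There is one attempt and no reset: what is moved stays moved. The work goes in short steps, Python scripts to look and compute and a tool call to move; the robot and the scene stay as the last step left them, time stands still between calls to the robot, and variables do not carry over. Pictures are saved under pics/ and viewed, at most 10 in all, crops included, and the job is handed in when it is done.

Besides the shell and the picture viewer there is one more tool, called as name(argument=value, ...) on one line, values as JSON. drive_tool: Moves the arm, as the interface text tells. Its arguments: {"type":"object","properties":{"increments":{"type":"array","items":{"type":"object","properties":{"slide":{"type":"array","items":{"type":"number"}},"spin":{"type":"number"},"gripper":{"type":"number"}}}},"newtons":{"type":"number"}},"required":["increments"]}

```bash
mkdir -p pics; ls; python3 - <<'E'
from cell import robot
import cv2,numpy as np
s=robot.observe();print(s)
for c in("top","side"):
    im=robot.capture(c);cv2.imwrite(f"pics/{c}0.png",im)
    m=robot.camera_model(c);print(c,m)
    for l in("pump","fence","cover","socket"):
        print(c,l,[(np.round(d["rect"]),round(d["confidence"],2)) for d in robot.search_frame(l,c)])
print(robot.camera_model("wrist"))
E
```

```text
pics
{'time': 0.0, 'joint_positions': array([-1.34212699e+00,  2.45854168e-01,  1.55905221e+00,  1.95570250e-06,
        1.33866433e+00, -1.74112221e-01]), 'dq': array([ 2.01297961e-03,  9.87466622e-04, -5.01710638e-05,  3.83618807e-05,
        9.18643124e-04, -4.13371415e-04]), 'effort': array([ 8.53206666e-05, -4.29507816e+01, -3.26132691e+01, -1.16022729e-04,
        5.35619154e-03, -1.91877426e-06]), 'position': array([ 254.65431878, -597.4231707 ,  230.1341323 ]), 'tcp_rot': array([ 9.79788891e-01,  2.00031876e-01, -2.60248093e-05, -9.88683904e-04]), 'wrist_force': array([-0.41832323,  0.44936865, -0.32645146]), 'moment': array([-0.0510864 ,  0.08723822, -0.00338899]), 'finger_force': 0.0, 'grip_width': 85.39903677146458}
top {'intrinsics': array([[381.5438271 ,   0.        , 284.61764648],
       [  0.        , 381.5438271 , 208.58196444],
       [  0.        ,   0.        ,   1.        ]]), 'R': array([[-0.0200467 , -0.99971671,  0.01283083],
       [-0.9967935 ,  0.01899044, -0.07773088],
       [ 0.07746519, -0.01434794, -0.99689181]]), 't': array([ 18.64592827, 593.84485039
[... 853 characters left out ...]
, 161.]), 0.56)]
side fence [(array([276., 154., 336., 363.]), 0.85)]
side cover [(array([223., 284., 270., 326.]), 0.69)]
side socket [(array([240., 219., 256., 244.]), 0.65)]
{'intrinsics': array([[300.07354559,   0.        , 278.89128606],
       [  0.        , 300.07354559, 209.446234  ],
       [  0.        ,   0.        ,   1.        ]]), 'hand_eye': array([[ 5.35607910e-04, -9.62526842e-01, -2.71185898e-01,
         6.74340185e+01],
       [ 9.99999067e-01,  8.56242075e-04, -1.06402498e-03,
        -2.06550984e-01],
       [ 1.25635338e-03, -2.71185075e-01,  9.62526403e-01,
        -1.42925290e+02],
       [ 0.00000000e+00,  0.00000000e+00,  0.00000000e+00,
         1.00000000e+00]])}
```

View pics/top0.png

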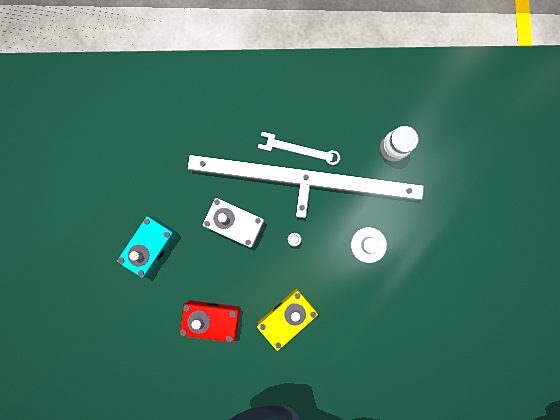

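View pics/side0.png

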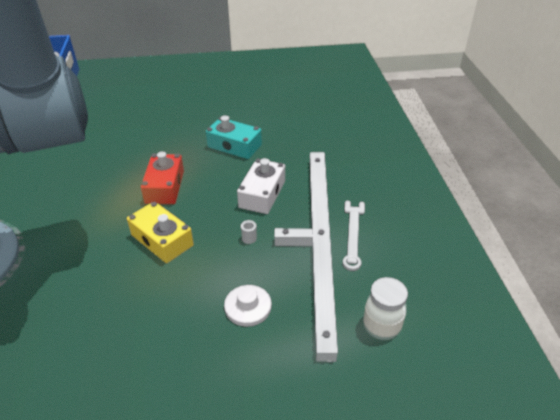

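Top view candidates: white/grey block (233,222), turquoise (148,247), red (210,321) and yellow (287,320). The bare aluminium one is the white block at (233,222), which lies left of the stop. The socket is at (294,240) and the cover at (369,245). Next I fit the poses.

```bash
cat > h.py <<'E'
from cell import robot
import cv2,numpy as np
from scipy.optimize import minimize
def proj(c,X):
    m=robot.camera_model(c);p=(np.asarray(X,float)@m["R"].T+m["t"])@m["intrinsics"].T
    return p[:,:2]/p[:,2:]
def back(c,uv,z):
    m=robot.camera_model(c);d=m["R"].T@np.linalg.solve(m["intrinsics"],[*uv,1.]);o=-m["R"].T@m["t"]
    return o+d*(z-o[2])/d[2]
def box(x0,x1,y0,y1,z0,z1): return np.array([[x,y,z] for x in(x0,x1) for y in(y0,y1) for z in(z0,z1)],float)
a=np.linspace(0,2*np.pi,16)
cyl=np.array([[9*np.cos(t),20+9*np.sin(t),z] for t in a for z in(45,70)])
PUMP=[box(-32,32,-55,55,0,45),cyl]
FENCE=[box(0,30,-250,250,0,25),box(-70,0,-10,10,0,25)]
def place(P,q):
    c,s=np.cos(q[2]),np.sin(q[2]);return P@np.array([[c,s,0],[-s,c,0],[0,0,1]])+[q[0],q[1],0]
def render(c,parts,q):
    im=np.zeros((420*4,560*4),np.uint8)
    for P in parts: cv2.fillConvexPoly(im,cv2.convexHull(np.round(proj(c,place(P,q))*4+1.5).astype(np.int32)),255)
    return cv2.resize(im,(560,420),interpolation=cv2.INTER_AREA)/255.
def fit(parts,q0,masks):
    def f(v):
        q=[v[0],v[1],v[2]/200];return sum(np.abs(cv2.GaussianBlur(render(c,parts,q)-m,(0,0),1)).sum()/m.sum() for c,m in masks)
    v=np.array([q0[0],q0[1],q0[2]*200.])
    for st in(15,5): 
        r=minimize(f,v,method="Nelder-Mead",options=dict(initial_simplex=[v]+[v+st*e for e in np.eye(3)],xatol=.05,fatol=1e-4));v=r.x
    return np.array([v[0],v[1],v[2]/200]),r.fun
def mask(l,c,uv):
    for d in robot.silhouettes(l,c):
        r=d["rect"]
        if r[0]<=uv[0]<=r[2] and r[1]<=uv[1]<=r[3]: return d["mask"].astype(float)
E
python3 - <<'E'
from h import *
T=robot.capture("top");S=robot.capture("side")
M={}
for l,ut,us in(("pump",(233,222),(262,185)),("fence",(305,180),(310,240))):
    M[l]=[(c,m) for c,m in(("top",mask(l,"top",ut)),("side",mask(l,"side",us))) if m is not None]
    print(l,[(c,m.sum()) for c,m in M[l]])
p0=back("top",(233,222),45);f0=back("top",(306,181),0)
for sh in (0,1,2):
    for l,P,q in(("pump",PUMP,[p0[0],p0[1],-.4]),("fence",FENCE,[f0[0],f0[1],-.1])):
        ms=[M[l],M[l][:1],M[l][1:]][sh]
        if ms:
            q,e=fit(P,q,ms);print(sh,l,q.round(3),round(e,3))
            if sh==0:
                for c,im in(("top",T),("side",S)):
                    for X in P: cv2.polylines(im,[cv2.convexHull(np.round(proj(c,place(X,q))).astype(np.int32))],True,(0,0,255) if l=="fence" else (255,0,255),1)
for l in("socket","cover"):
    for c in("top","side"):
        for d in robot.search_frame(l,c)[:1]:
            r=d["rect"];print(l,c,r,back(c,((r[0]+r[2])/2,(r[1]+r[3])/2),17 if l=="socket" else 10))
print("socket hand top",back("top",(294,240),30))
A=cv2.resize(T[130:280,170:440],None,fx=2.9,fy=2.9)[:,:780]
cv2.imwrite("pics/c1.png",A)
E
```

```text
pump [('top', np.float64(1690.0)), ('side', np.float64(1888.0))]
fence [('top', np.float64(4197.0)), ('side', np.float64(4339.0))]
0 pump [ 5.66428e+02  1.14286e+02 -4.54000e-01] 0.11
0 fence [ 6.43948e+02 -3.57940e+01 -1.55000e-01] 0.191
1 pump [ 5.67422e+02  1.14320e+02 -4.41000e-01] 0.032
1 fence [ 6.4611e+02 -3.5819e+01 -1.4900e-01] 0.043
2 pump [ 5.64528e+02  1.15043e+02 -4.32000e-01] 0.042
2 fence [ 6.42597e+02 -3.52100e+01 -1.49000e-01] 0.039
socket top [288.0, 234.4, 300.8, 245.1] [528.23295087 -12.36479882  17.        ]
socket side [239.0, 219.8, 257.5, 245.6] [526.79819301 -12.06348567  17.        ]
cover top [348.7, 224.9, 384.7, 265.0] [ 514.06427851 -166.47298711   10.        ]
cover side [226.5, 285.5, 268.6, 325.8] [ 512.09984687 -173.39871066   10.        ]
socket hand top [527.79065241 -11.0249476   30.        ]
```

View pics/c1.png

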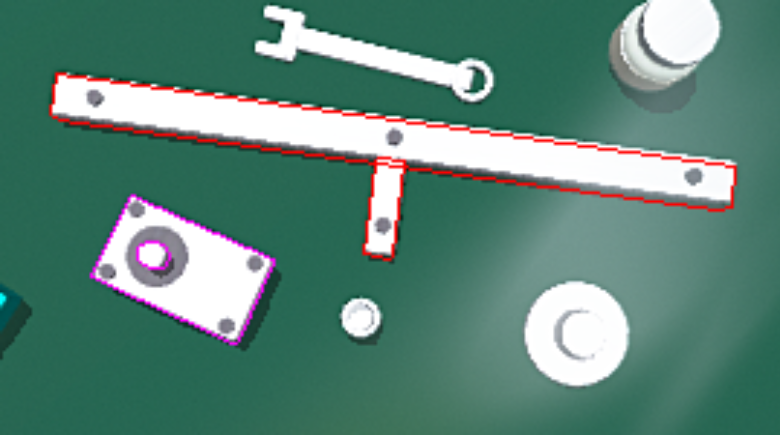

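The crop shows bare grey-white aluminium with its shaft stub, so the choice stands, and the overlay fits. In the fence frame (origin 644.5, -35.5; heading -0.149) the pump is at about (-99, +137, -0.29 rad) and the socket at (-119, +6). 

Plan: push +x with two half-open fingers until flush with the bar, then -y with the fingers shut.

drive_tool(increments=[{"slide": [2.6, -3.0, 0], "spin": 0.11, "gripper": -0.1}, {"slide": [5.2, -6.0, 0], "spin": 0.22, "gripper": -0.1}, {"slide": [7.8, -9.0, 0], "spin": 0.33, "gripper": -0.1}, {"slide": [10.4, -12.0, 0], "spin": 0.44, "gripper": -0.1}, {"slide": [13.0, -15.0, 0], "spin": 0.55, "gripper": -0.1}])

```text
time: 1.42
position: [315.8, -407.3, 231.2]
tcp_rot: [0.997, -0.077, 0.0, -0.0]
wrist_force: [0.9, 0.4, 0.6]
grip_width: 38.6
finger_force: 0.0
```

drive_tool(increments=[{"slide": [0.6, -4.0, 0], "spin": 0, "gripper": -0.1}, {"slide": [1.2, -8.0, 0], "spin": 0, "gripper": -0.1}, {"slide": [1.8, -12.0, 0], "spin": 0, "gripper": -0.1}, {"slide": [2.4, -16.0, 0], "spin": 0, "gripper": -0.1}, {"slide": [3.0, -20.0, 0], "spin": 0, "gripper": -0.1}])

```text
time: 1.83
position: [374.8, -213.8, 231.5]
tcp_rot: [0.997, -0.074, 0.0, 0.0]
wrist_force: [1.2, 0.4, -0.2]
grip_width: 38.3
finger_force: 0.0
```

drive_tool(increments=[{"slide": [0.6, -4.0, 0], "spin": 0, "gripper": -0.1}, {"slide": [1.2, -8.0, 0], "spin": 0, "gripper": -0.1}, {"slide": [1.8, -12.0, 0], "spin": 0, "gripper": -0.1}, {"slide": [2.4, -16.0, 0], "spin": 0, "gripper": -0.1}, {"slide": [3.0, -20.0, 0], "spin": 0, "gripper": -0.1}])

```text
time: 2.25
position: [433.8, -20.2, 231.8]
tcp_rot: [0.997, -0.074, 0.001, 0.0]
wrist_force: [1.1, -0.2, 0.3]
grip_width: 38.5
finger_force: 0.0
```

drive_tool(increments=[{"slide": [0.6, -3.0, 0.5], "spin": 0, "gripper": -0.1}, {"slide": [1.2, -6.0, 1.5], "spin": 0, "gripper": -0.1}, {"slide": [1.8, -9.0, 3.0], "spin": 0, "gripper": -0.1}, {"slide": [2.4, -12.0, 5.0], "spin": 0, "gripper": -0.1}, {"slide": [3.0, -15.0, 7.0], "spin": 0, "gripper": -0.1}])

```text
time: 2.67
position: [486.0, 123.6, 161.2]
tcp_rot: [0.997, -0.073, 0.001, -0.0]
wrist_force: [0.7, -0.6, 0.5]
grip_width: 38.4
finger_force: 0.0
```

drive_tool(increments=[{"slide": [0, 0, 3.5], "spin": 0, "gripper": -0.1}, {"slide": [0, 0, 7.0], "spin": 0, "gripper": -0.1}, {"slide": [0, 0, 10.5], "spin": 0, "gripper": -0.1}, {"slide": [0, 0, 13.0], "spin": 0, "gripper": -0.1}, {"slide": [0, 0, 14.7], "spin": 0, "gripper": -0.1}])

```text
time: 3.08
position: [483.3, 121.9, 11.3]
tcp_rot: [0.997, -0.073, -0.002, 0.0]
wrist_force: [-0.6, -0.4, -0.3]
grip_width: 38.5
finger_force: 0.0
```

drive_tool(increments=[{"slide": [1, 0, 0], "spin": 0, "gripper": -0.1}, {"slide": [2, 0, 0], "spin": 0, "gripper": -0.1}, {"slide": [3, 0, 0], "spin": 0, "gripper": -0.1}, {"slide": [4, 0, 0], "spin": 0, "gripper": -0.1}, {"slide": [4.8, 0, 0], "spin": 0, "gripper": -0.1}])

```text
time: 3.5
position: [535.1, 114.4, 15.9]
tcp_rot: [0.997, -0.074, 0.001, -0.0]
wrist_force: [-3.2, -0.8, 1.3]
grip_width: 38.4
finger_force: 1.5
```

```bash
cat > look.py <<'E'
from h import *
import sys
F=np.array([644.5,-35.5,-.149])
c,s=np.cos(F[2]),np.sin(F[2])
def tf(p): d=np.array(p[:2])-F[:2]; return np.array([c*d[0]+s*d[1],-s*d[0]+c*d[1]])
g=np.array([float(v) for v in sys.argv[1:4]])
q0=[F[0]+c*g[0]-s*g[1],F[1]+s*g[0]+c*g[1],g[2]+F[2]]
print("tcp",tf(robot.observe()["position"]).round(1))
for cam in("top","side"):
    im=robot.capture(cam); cv2.imwrite(f"pics/{sys.argv[4]}_{cam}.png",im)
    uv=proj(cam,[[q0[0],q0[1],35]])[0];m=mask("pump",cam,uv)
    if m is None: print(cam,"none");continue
    q,e=fit(PUMP,q0,[(cam,m)]);print(cam,m.sum(),tf(q).round(1),round(q[2]-F[2],3),round(e,3))
E
python3 look.py -85 137 -.1 a
```

```text
tcp [-130.4  132. ]
top 682.0 [-77.2 140.3] -0.077 1.579
side 1691.0 [-83.7 141.3] -0.082 0.044
```

drive_tool(increments=[{"slide": [0.8, 0, 0], "spin": 0, "gripper": -0.1}, {"slide": [1.6, 0, 0], "spin": 0, "gripper": -0.1}, {"slide": [2.4, 0, 0], "spin": 0, "gripper": -0.1}, {"slide": [3.2, 0, 0], "spin": 0, "gripper": -0.1}, {"slide": [4.0, 0, 0], "spin": 0, "gripper": -0.1}])

```text
time: 4.12
position: [572.9, 108.9, 14.1]
tcp_rot: [0.997, -0.073, -0.0, -0.0]
wrist_force: [-3.3, -0.2, 0.3]
grip_width: 38.6
finger_force: 1.6
```

drive_tool(increments=[{"slide": [0.3, 0, 0], "spin": 0, "gripper": -0.1}, {"slide": [0.5, 0, 0], "spin": 0, "gripper": -0.1}, {"slide": [0.7, 0, 0], "spin": 0, "gripper": -0.1}, {"slide": [0.9, 0, 0], "spin": 0, "gripper": -0.1}, {"slide": [0.9, 0, 0], "spin": 0, "gripper": -0.1}])

```text
time: 4.53
position: [581.6, 107.6, 14.4]
tcp_rot: [0.997, -0.074, 0.0, -0.0]
wrist_force: [-0.9, 0.8, 1.1]
grip_width: 38.4
finger_force: 1.0
```

```bash
python3 look.py -35 139 -.02 b
```

```text
tcp [-83.4 132.2]
top 4064.0 [ 13.2 182.9] -0.399 0.998
side 1579.0 [-41.3 144.5] 0.002 0.066
```

drive_tool(increments=[{"slide": [0.2, 0, 0], "spin": 0, "gripper": -0.1}, {"slide": [0.4, 0, 0], "spin": 0, "gripper": -0.1}, {"slide": [0.6, 0, 0], "spin": 0, "gripper": -0.1}, {"slide": [0.7, 0, 0], "spin": 0, "gripper": -0.1}, {"slide": [0.7, 0, 0], "spin": 0, "gripper": -0.1}])

```text
time: 5.15
position: [588.5, 106.5, 14.3]
tcp_rot: [0.997, -0.074, 0.0, -0.0]
wrist_force: [-2.1, 0.6, 0.7]
grip_width: 38.6
finger_force: 1.2
```

drive_tool(increments=[{"slide": [0.1, 0, 0], "spin": 0, "gripper": -0.1}, {"slide": [0.2, 0, 0], "spin": 0, "gripper": -0.1}, {"slide": [0.2, 0, 0], "spin": 0, "gripper": -0.1}])

```text
time: 5.4
position: [589.5, 106.4, 14.2]
tcp_rot: [0.997, -0.074, -0.001, 0.0]
wrist_force: [-6.1, 0.1, 4.6]
grip_width: 38.0
finger_force: 3.3
```

drive_tool(increments=[{"slide": [0.1, 0, 0], "spin": 0, "gripper": -0.1}, {"slide": [0.2, 0, 0], "spin": 0, "gripper": -0.1}, {"slide": [0.2, 0, 0], "spin": 0, "gripper": -0.1}])

```text
time: 5.65
position: [589.5, 106.5, 13.9]
tcp_rot: [0.997, -0.074, -0.004, -0.0]
wrist_force: [-13.1, 2.9, 10.0]
grip_width: 38.4
finger_force: 6.8
```

drive_tool(increments=[{"slide": [-2, 0, 0], "spin": 0, "gripper": -0.1}, {"slide": [-5, 0, 0], "spin": 0, "gripper": -0.1}, {"slide": [-5, -2, -3], "spin": 0, "gripper": -1}, {"slide": [-5, -6, -6], "spin": 0, "gripper": -1}, {"slide": [-5, -10, -6], "spin": 0, "gripper": -1}])

```text
time: 6.07
position: [560.1, 207.2, 78.6]
tcp_rot: [0.997, -0.075, 0.005, -0.001]
wrist_force: [1.9, -0.8, 0.7]
grip_width: 2.6
finger_force: 0.0
```

```bash
python3 look.py -32 141 0 c
```

```text
tcp [-119.5  227.5]
top 1710.0 [-30.2 144.4] -0.023 0.05
side 1639.0 [-33.7 144.9] 0.004 0.031
```

View pics/c_side.png

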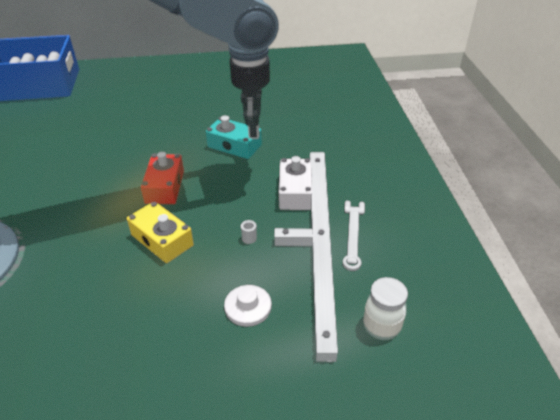

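The pump is flush along the bar at about y = 144.5. The closed fingers go to its far end next, to push it in -y.

drive_tool(increments=[{"slide": [2.5, -0.8, 0], "spin": 0, "gripper": -1}, {"slide": [5.5, -1.0, 0], "spin": 0, "gripper": -1}, {"slide": [8.2, -1.0, 1], "spin": 0, "gripper": -1}, {"slide": [8.2, -1.0, 4], "spin": 0, "gripper": -1}, {"slide": [8.2, -1.0, 6.2], "spin": 0, "gripper": -1}])

```text
time: 6.68
position: [641.1, 202.8, 10.4]
tcp_rot: [0.997, -0.075, 0.001, -0.0]
wrist_force: [-0.4, -0.4, 0.1]
grip_width: 0.1
finger_force: 0.0
```

drive_tool(increments=[{"slide": [0, 1, 0], "spin": 0, "gripper": -1}, {"slide": [0, 2, 0], "spin": 0, "gripper": -1}, {"slide": [0, 3, 0], "spin": 0, "gripper": -1}, {"slide": [0, 4, 0], "spin": 0, "gripper": -1}, {"slide": [0, 4.8, 0], "spin": 0, "gripper": -1}])

```text
time: 7.1
position: [632.7, 156.1, 13.4]
tcp_rot: [0.997, -0.074, 0.001, -0.0]
wrist_force: [-0.5, 3.5, -0.7]
grip_width: 0.2
finger_force: 1.4
```

```bash
python3 look.py -32 120 0 d
```

```text
tcp [-40.1 187.8]
top 1287.0 [-30.8 102.9] -0.005 0.376
side 1649.0 [-33.4 119. ] 0.003 0.064
```

drive_tool(increments=[{"slide": [0, 1, 0], "spin": 0, "gripper": -1}, {"slide": [0, 2, 0], "spin": 0, "gripper": -1}, {"slide": [0, 3, 0], "spin": 0, "gripper": -1}, {"slide": [0, 3.8, 0], "spin": 0, "gripper": -1}, {"slide": [0, 4.5, 0], "spin": 0, "gripper": -1}])

```text
time: 7.72
position: [626.0, 112.8, 12.7]
tcp_rot: [0.997, -0.074, 0.001, -0.001]
wrist_force: [0.1, 5.8, 4.4]
grip_width: 0.2
finger_force: 3.0
```

drive_tool(increments=[{"slide": [0, 0.2, 0], "spin": 0, "gripper": -1}, {"slide": [0, 0.4, 0], "spin": 0, "gripper": -1}, {"slide": [0, 0.6, 0], "spin": 0, "gripper": -1}, {"slide": [0, 0.6, 0], "spin": 0, "gripper": -1}])

```text
time: 8.05
position: [625.2, 106.9, 12.4]
tcp_rot: [0.997, -0.074, 0.001, -0.0]
wrist_force: [0.7, 3.5, 2.8]
grip_width: -0.1
finger_force: 1.9
```

```bash
python3 look.py -32 67 0 e
```

```text
tcp [-40.2 138. ]
top 1125.0 [-30.2  62.9] -0.017 0.569
side 1573.0 [-33.8  87.6] 0.0 0.186
```

drive_tool(increments=[{"slide": [0, 0.1, 0], "spin": 0, "gripper": -1}, {"slide": [0, 0.2, 0], "spin": 0, "gripper": -1}, {"slide": [0, 0.3, 0], "spin": 0, "gripper": -1}, {"slide": [0, 0.3, 0], "spin": 0, "gripper": -1}])

```text
time: 8.58
position: [624.3, 104.3, 11.9]
tcp_rot: [0.997, -0.074, 0.0, -0.0]
wrist_force: [0.2, 4.3, 3.6]
grip_width: 0.3
finger_force: 2.4
```

drive_tool(increments=[{"slide": [0, 0.1, 0], "spin": 0, "gripper": -1}, {"slide": [0, 0.2, 0], "spin": 0, "gripper": -1}, {"slide": [0, 0.2, 0], "spin": 0, "gripper": -1}])

```text
time: 8.83
position: [624.2, 103.5, 12.0]
tcp_rot: [0.997, -0.074, 0.0, -0.001]
wrist_force: [1.2, 10.5, 3.4]
grip_width: 0.4
finger_force: 5.0
```

drive_tool(increments=[{"slide": [0, 0.1, 0], "spin": 0, "gripper": -1}, {"slide": [0, 0.2, 0], "spin": 0, "gripper": -1}, {"slide": [0, 0.2, 0], "spin": 0, "gripper": -1}])

```text
time: 9.08
position: [624.5, 103.3, 12.1]
tcp_rot: [0.997, -0.074, 0.001, -0.003]
wrist_force: [4.5, 16.9, 1.1]
grip_width: -0.1
finger_force: 8.7
```

drive_tool(increments=[{"slide": [0, -2, 0], "spin": 0, "gripper": -1}, {"slide": [0, -4, -2], "spin": 0, "gripper": -1}, {"slide": [-2, -4, -6], "spin": 0, "gripper": -1}, {"slide": [-6, -4, -8], "spin": 0, "gripper": -0.1}, {"slide": [-10, -2, -8], "spin": 0, "gripper": -0.1}])

```text
time: 9.5
position: [537.4, 137.4, 95.4]
tcp_rot: [0.997, -0.072, 0.004, -0.0]
wrist_force: [1.3, 0.5, 1.1]
grip_width: 23.2
finger_force: 0.0
```

```bash
python3 look.py -32 66 0 f
```

```text
tcp [-131.5  155.1]
top 1656.0 [-29.9  64.8] -0.008 0.056
side 1493.0 [-34.   87.3] 0.015 0.241
```

View pics/f_side.png

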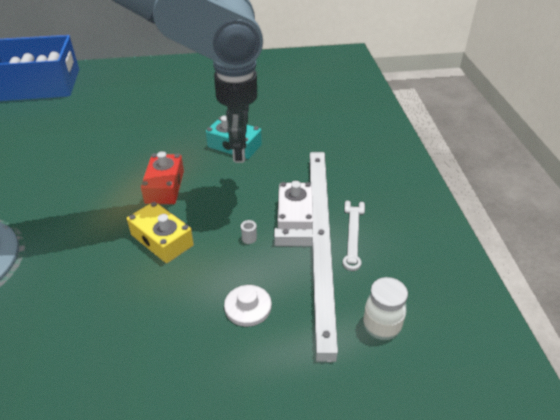

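The picture shows the pump in the corner, against the bar (x≈312) and the stop (y≈235), with the bystanders unmoved. One last gentle press on the long side will confirm it is flush.

drive_tool(increments=[{"slide": [1, 3.5, 0], "spin": 0, "gripper": -0.1}, {"slide": [2.3, 7.3, 0], "spin": 0, "gripper": -0.1}, {"slide": [2.3, 7.3, 3], "spin": 0, "gripper": -0.1}, {"slide": [2.3, 7.3, 6], "spin": 0, "gripper": -0.1}, {"slide": [2.3, 7.3, 8.2], "spin": 0, "gripper": -0.1}])

```text
time: 10.12
position: [547.6, 59.4, 7.4]
tcp_rot: [0.997, -0.074, -0.0, 0.0]
wrist_force: [-0.2, -0.2, -0.9]
grip_width: 38.8
finger_force: 0.0
```

drive_tool(increments=[{"slide": [1, 0, 0], "spin": 0, "gripper": -0.1}, {"slide": [2, 0, 0], "spin": 0, "gripper": -0.1}, {"slide": [2.8, 0, 0], "spin": 0, "gripper": -0.1}, {"slide": [3.2, 0, 0], "spin": 0, "gripper": -0.1}, {"slide": [3.2, 0, 0], "spin": 0, "gripper": -0.1}])

```text
time: 10.53
position: [581.2, 56.0, 11.2]
tcp_rot: [0.997, -0.073, 0.002, 0.0]
wrist_force: [0.5, 0.3, -0.2]
grip_width: 38.3
finger_force: 0.0
```

drive_tool(increments=[{"slide": [0.1, 0, 0], "spin": 0, "gripper": -0.1}, {"slide": [0.2, 0, 0], "spin": 0, "gripper": -0.1}, {"slide": [0.2, 0, 0], "spin": 0, "gripper": -0.1}])

```text
time: 10.78
position: [580.9, 56.0, 9.9]
tcp_rot: [0.997, -0.073, 0.001, 0.0]
wrist_force: [-0.5, -0.4, 0.4]
grip_width: 38.5
finger_force: 0.0
```

drive_tool(increments=[{"slide": [0.1, 0, 0], "spin": 0, "gripper": -0.1}, {"slide": [0.2, 0, 0], "spin": 0, "gripper": -0.1}, {"slide": [0.2, 0, 0], "spin": 0, "gripper": -0.1}])

```text
time: 11.03
position: [581.8, 55.8, 9.2]
tcp_rot: [0.997, -0.074, -0.001, -0.0]
wrist_force: [-2.4, 0.2, 2.4]
grip_width: 38.5
finger_force: 1.6
```

drive_tool(increments=[{"slide": [0.1, 0, 0], "spin": 0, "gripper": -0.1}, {"slide": [0.2, 0, 0], "spin": 0, "gripper": -0.1}, {"slide": [0.2, 0, 0], "spin": 0, "gripper": -0.1}])

```text
time: 11.28
position: [581.7, 55.7, 8.7]
tcp_rot: [0.997, -0.074, -0.004, -0.0]
wrist_force: [-10.1, 0.5, 7.3]
grip_width: 38.3
finger_force: 5.2
```

It is firm at the same x as when it was first flush. The hand can retreat for a last check.

drive_tool(increments=[{"slide": [-2, -0.5, 0], "spin": 0, "gripper": -0.1}, {"slide": [-3, -2, -2], "spin": 0, "gripper": -0.1}, {"slide": [-3, -4, -6], "spin": 0, "gripper": -0.1}, {"slide": [-4, -8, -10], "spin": 0, "gripper": -0.1}, {"slide": [-6, -12, -13], "spin": 0, "gripper": -0.1}])

```text
time: 11.7
position: [550.9, 159.8, 124.0]
tcp_rot: [0.997, -0.075, 0.002, -0.0]
wrist_force: [1.5, 0.1, 0.8]
grip_width: 38.6
finger_force: 0.0
```

```bash
python3 look.py -32 65 0 g; python3 -c "
import cv2
a=cv2.imread('pics/g_top.png')[140:280,170:400];b=cv2.imread('pics/g_side.png')[140:260,200:360]
cv2.imwrite('pics/g.png',cv2.hconcat([cv2.resize(a,(480,292)),cv2.resize(b,(320,292))]))"
```

```text
tcp [-121.6  179.3]
top 1734.0 [-31.5  64.7] -0.0 0.031
side 1541.0 [-33.6  90. ] 0.011 0.211
```

View pics/g.png

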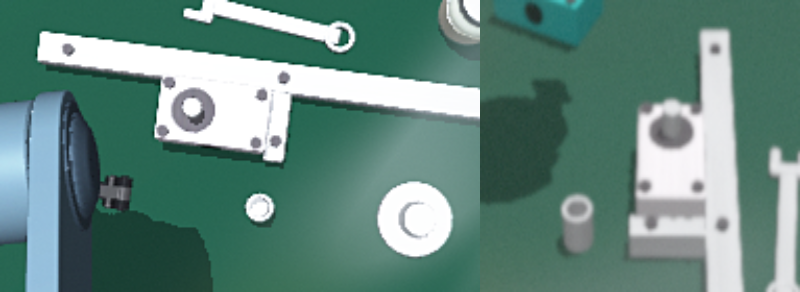

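The final crop shows the pump against both the bar and the stop. The top fit gives (-31.5, 64.7, 0.00 rad), consistent with the contact forces; the side fit is unreliable because the stop hides part of the pump. The hand is clear and the bystanders are in place.

```bash
python3 -c "
from cell import robot
print(robot.close_job())"
```

```text
the job is handed in; nothing more can be done
None
```

The pump sits in the left corner of the fence, measured from the top camera at x = -31.5, y = +64.7 mm and about 0.00 rad; the hand is clear, the bystanders look unmoved, and the job is handed in with no verdict returned.

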